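# Fill the two free cells of a covered bottle crate by feel

### The arm

A 6-joint arm with a two-finger parallel gripper is mounted at the origin on the work surface. World frame = base frame: x ahead of the robot, y to its left, z up, the work surface at z = 0. Lengths are in mm, angles in rad, forces in N, time in s.
With the tool pointing down it reaches from about 350 to 775 mm from the base axis. Payload 7.3 kg.
Tool frame: the origin (TCP) lies between the finger pads; the fingertips stand 22 mm ahead of it and the grasp point (between the pads) lies 3 mm ahead of it; z points along the fingers, x is the direction in which the jaws open and shut, and the axes are right-handed (so a half turn about z gives the same grasp; the last joint's range is limited). The gripper opens to 92 mm and grips with 3 to 60 N. Pads are 19 mm wide; open, the fingers measure 130 mm over their backs; the gripper's body (75 mm by 190 mm) begins 47 mm behind the grasp point.
Start: joints at [-1.283, 0.342, 1.524, -0, 1.275, -0.146], TCP at [220.692, -476.38, 248.741] pointing down, gripper open.
Joint ranges: [-2.53, 2.53], [-0.77, 2.02], [0.04, 2.7], [-1, 4.14], [0.28, 2.66], [-3.11, 3.11]. Speed limits (rad/s): [2.57, 2.57, 3.14, 3.14, 3.14, 3.14].

### API

Orientations are given as [roll, pitch, yaw] about the fixed x, y, z axes, in that order (R = Rz(yaw) Ry(pitch) Rx(roll)).
In Python, from plant import * gives the robot as it stands. The module is installed in compiled form; this text tells all that it offers.
- The arm moves only by the shell command python3 -m handwheel 'ROWS' [OPENING]. ROWS is a JSON object of lists of equal length, an entry for each row: "translation": the shift along the world's x, y, z in units of 15 cm (1.0 is 15 cm), a list of three; "twist": the turn about the world's z in units of 90 degrees (1.0 is 90 degrees). In form: {"translation": [[tx, ty, tz], ...], "twist": [twist, ...]}. A call has exactly 8 rows; each row shifts and turns the pose as measured when the row begins; what a row does not reach is not made up. A row lasts 1/8 s, in which the tool goes at most 62.5 mm and 10.7 degrees, less where a joint would pass 70% of its speed; a pose out of reach is approached as far as the arm can. A call with a number of a shift or a turn outside -1 to 1 is refused whole. A call with a gripper value outside its range is refused whole. OPENING is the closure in counts, from 0 (fully open) to 255 (shut), set as the call begins (- or left out, the last holds). The fingers move at their own pace and stop on an object; the grip force is fixed at half the most. Time passes only in rows, so rows that do not move let the fingers close, or fill a call up. It gives the time, the measured TCP pose, the force and the opening at its end, in the units of the state.
- get_obs(): the state, without advancing time (a new reading comes with each control period).
- capture(name): name is "side" or "top" or "wrist"; returns a dict with "img" (420x560x3 uint8, red, green, blue), "vertical_fov" (degrees; the focal length in pixels is half the picture's height over the tangent of half this angle, whatever the lens; pixels are square), "cx", "cy" (the principal point, pixels), "distortion" ([k1, k2, p1, p2, k3] as OpenCV has them; the pictures are not rectified), "world_from_camera" (4x4, takes a point from camera to world coordinates). Camera axes: x right, y up, looking along -z (the intrinsics and any distortion apply to the point x, -y, -z); pixel columns grow to the right and rows downward; lengths in mm; the calibration is good to about 2 mm. A picture is of the moment at which its call begins. There is no depth.
- close_job(): hands the job in, once; it reports no verdict.
Trained networks look in the newest picture that a camera, given by its name, has taken for a name from the list of things; names that differ only in an ending like _2 or _b are one class to them, and where a whole thing is asked for, a point or a joint stands for the part that bears it (a point fixed in the world has none). Each returns a list of dicts, best first, with "score" (0 to 1); they miss things now and then, are a little off and sometimes report something else, mostly with a low value. They report only what shows in the picture. A call takes as long as a camera call. They do not tell look-alikes from the thing itself.
- search_frame(camera, label): "position" ([x, y, z] in mm, in the coordinates of the camera as it stood for that picture, good to about 4 mm: the middle of the surface that is visible of it).
- spot_point(camera, label): "position" ([x, y, z] in mm, in the coordinates of the camera as it stood for that picture, good to about 4 mm: a listed point, or the origin of a listed thing).
The state is a dict: "time": time; "joint_positions": joint angles; "dq": joint speeds; "tau": joint torques, N m; "tool_pos": TCP position; "tcp_rot": TCP orientation; "contact_force": force on the tool from outside, world axes, zero at the start; "moment": the same for the moment, N m; "grip_width": finger opening in mm.
Only numpy, scipy, OpenCV 4.12 (cv2) and the standard library are available. Lean on these libraries where they do the work, as an engineer would, in place of code of your own. Each camera call takes 0.05 s, during which the arm holds its last target.

### The job

Put the two loose cleaner bottles away, upright, in the two empty cells of the blue covered crate, each one standing on its cell's floor under the closed flaps. The flaps hide which cells are taken: feel for the empty ones by pressing down through the flaps. Lower the bottles in rather than dropping them, and leave the other things on the table where they are.

Things in the scene. Friction and masses are not known exactly. Their poses are not given: they have to be found in the camera images.
- crate: Blue covered crate, fixed. Outside 152 (x) x 224 (y) x 142 mm high; origin: centre of its underside, z up. Six upright cells, each 40 (crate x) x 100 mm (crate y) inside, centred at x = -48, 0, +48 mm, y = -54, +54 mm; walls between them 8 mm thick. Cell floors are 8 mm above the origin. Four cells, different ones each time, hold a hidden bottle like the loose ones; two are empty.
- cover (a point): Centre of the crate's top, 142 mm above the crate's origin, level with wall tops and flaps; axes as the crate's. Each cell mouth is closed by two black dust flaps (each 20 mm long, 100 mm wide, 2 mm thick), hinged on its two long sides (along crate y). They swing down sideways under about 2 N and spring shut. Nothing outside shows which cells are full.
- store (a point): Centre of the crate's floor, 8 mm above its origin; axes as the crate's. In a full cell a thing pushed in stops hard 22 mm below the crate's top, on the stored bottle's cap; an empty one gives way to the floor. A bottle enters only with its 70 mm width along crate y, with about 5 mm spare each side in x, 15 mm in y; on the floor its top is 22 mm below the flaps, which close over it.
- bottle_a: Loose flat green bottle with tall square white cap, upright; 0.16-0.29 kg. Origin: centre of underside, z up. Body 26 (x) x 70 (y) mm to 68 mm high, shoulder 24 x 46 mm to 78 mm, cap 26 x 26 mm from 78 to 112 mm (top). Hold it by the cap's +y and -y faces, above the shoulder: fingers and bottle then fit into a cell together.
- bottle_b: Other loose flat green bottle with tall square white cap, upright; 0.16-0.29 kg. Origin: centre of underside, z up. Body 26 (x) x 70 (y) mm to 68 mm high, shoulder 24 x 46 mm to 78 mm, cap 26 x 26 mm from 78 to 112 mm (top). Hold it by the cap's +y and -y faces, above the shoulder: fingers and bottle then fit into a cell together.
- case: Bystander: black instrument case, 100 (x) x 170 (y) x 50 mm high, on the table; origin: centre of its underside.
- drink: Bystander: green drink bottle, 66 mm across, 190 mm tall; origin: centre of its underside.
- wrench: Bystander: steel wrench, 170 mm long, lying flat on the table along its x; origin near its middle, on its underside.
- coupon: Bystander: welded aluminium test piece, base plate 100 (x) x 70 (y) x 6 mm with an upright fin to 56 mm along its x; origin: centre of its underside.
Mind the look-alikes: they are no part of the job. Leave any black or orange look-alike of the bottle_a alone.

How it is judged (in metres and radians):
At the end, for the whole second after the job is handed in: Both loose bottles are released, at rest (under 0.02 m/s) and upright (within 0.2 rad) inside cells of the crate, their undersides less than 14 mm above the crate's underside (the cell floor is at 8 mm) (x of bottle_a in the frame of crate between -0.066 and 0.066 m and y of bottle_a in the frame of crate between -0.102 and 0.102 m and z of each of bottle_a, bottle_b in the frame of crate below 0.014 m and angle between each of bottle_a, bottle_b's own z axis and vertical below 0.2 rad and linear speed of each of bottle_a, bottle_b below 0.02 m/s and x of bottle_b in the frame of crate between -0.066 and 0.066 m and y of bottle_b in the frame of crate between -0.102 and 0.102 m); the robot touches nothing.
It fails at once if a bystander (case, drink bottle, wrench or aluminium test piece) is moved by more than 30 mm (distance of any of case, drink, wrench, coupon from where it was at the start of the episode above 0.03 m).
It fails at once if a bottle is dropped into the crate (moves faster than 0.8 m/s inside a cell) instead of being lowered ((x of bottle_a in the frame of crate between -0.066 and 0.066 m and y of bottle_a in the frame of crate between -0.102 and 0.102 m and z of bottle_a in the frame of crate below 0.13 m and linear speed of bottle_a above 0.8 m/s) or (x of bottle_b in the frame of crate between -0.066 and 0.066 m and y of bottle_b in the frame of crate between -0.102 and 0.102 m and z of bottle_b in the frame of crate below 0.13 m and linear speed of bottle_b above 0.8 m/s)).
It also fails if it takes over 72 s, if anything falls off the work surface, if the arm or the gripper's body presses on something with over 40 N, if the wrist force passes 120 N, or if a joint passes its speed limit or range.

## Working session

There is one attempt and no reset: what is moved stays moved. The work goes in short steps, Python scripts to look and compute and a shell command to move; the robot and the scene stay as the last step left them, time stands still between calls to the robot, and variables do not carry over. Pictures are saved under pics/ and viewed, and the job is handed in when it is done.

```bash
mkdir -p pics; ls
cat > h.py <<'E'
from plant import *
import numpy as np, cv2
def snap(n,f):
    c=capture(n); cv2.imwrite('pics/'+f,c['img'][:,:,::-1]); return c
def K(c):
    h,w=c['img'].shape[:2]; f=h/2/np.tan(np.radians(c['vertical_fov'])/2)
    return np.array([[f,0,c['cx']],[0,f,c['cy']],[0,0,1.]])
def ray(c,u,v):
    p=cv2.undistortPoints(np.array([[[u,v]]],float),K(c),np.array(c['distortion'],float))[0,0]
    T=np.array(c['world_from_camera']); d=T[:3,:3]@np.array([p[0],-p[1],-1]); return T[:3,3],d
def atz(c,u,v,z):
    o,d=ray(c,u,v); return o+d*(z-o[2])/d[2]
def w(c,p):
    T=np.array(c['world_from_camera']); return T[:3,:3]@np.array(p)+T[:3,3]
def proj(c,P):
    T=np.linalg.inv(np.array(c['world_from_camera'])); p=(T[:3,:3]@np.array(P,float).T).T+T[:3,3]
    p=p*[1,-1,-1]
    return cv2.projectPoints(p.reshape(-1,1,3),np.zeros(3),np.zeros(3),K(c),np.array(c['distortion'],float))[0].reshape(-1,2)
E
python3 - <<'E'
from h import *
for n in ['side','top','wrist']:
    c=snap(n,n+'0.png'); print(n,np.round(c['world_from_camera'],2).tolist(),c['vertical_fov'])
    for l in ['bottle_a','crate','cover','case','drink','wrench','coupon']:
        for r in spot_point(n,l): print(l,round(r['score'],2),w(c,r['position']).round(0))
print(get_obs())
E
```

```text
pics
side [[-1.0, 0.03, -0.04, 498.62], [-0.05, -0.52, 0.85, 874.71], [0.01, 0.85, 0.52, 664.01], [0.0, 0.0, 0.0, 1.0]] 56.54602347329542
bottle_a 0.96 [609. 159.   3.]
bottle_a 0.89 [348. 212.   4.]
bottle_a 0.82 [442. 234.   3.]
bottle_a 0.58 [537. 250.   1.]
crate 0.87 [ 578. -104.    8.]
cover 0.79 [ 581. -106.  142.]
case 0.68 [758. 134.   2.]
drink 0.86 [526. 480.   4.]
drink 0.32 [405. 360.   5.]
coupon 0.85 [ 414. -420.   -3.]
top [[-0.01, 1.0, -0.06, 496.06], [-1.0, -0.01, 0.02, 34.04], [0.02, 0.06, 1.0, 1104.84], [0.0, 0.0, 0.0, 1.0]] 56.51046323795583
bottle_a 0.86 [447. 226.   1.]
bottle_a 0.81 [356. 215.  -0.]
bottle_a 0.77 [541. 255.   2.]
crate 0.55 [ 584. -100.   -1.]
crate 0.38 [448. 227.   2.]
cover 0.71 [ 585. -103.  145.]
cover 0.37 [447. 226.   3.]
case 0.9 [754. 131.   4.]
drink 0.57 [521. 475.  -3.]
wrench 0.88 [407. 362.  -4.]
coupon 0.57 [ 419. -423.  -11.]
coupon 0.35 [ 582. -104.    1.]
wrist [[0.42, 0.88, 0.24, 282.97], [-0.91, 0.41, 0.11, -447.27], [0.0, -0.26, 0.97, 384.46], [0.0, 0.0, 0.0, 1.0]] 68.28987010502689
coupon 0.78 [ 420. -425.    2.]
{'time': 1.2, 'joint_positions': array([-1.28297849e+00,  3.41993903e-01,  1.52406549e+00, -1.43101757e-06,
        1.27541749e+00, -1.45997930e-01]), 'dq': array([ 0.00035964, -0.00020454,  0.00144531,  0.00091392,  0.00076522,
       -0.00073923]), 'tau': array([-5.38779514e-04, -4.31142604e+01, -2.44485390e+01,  7.16968998e-02,
        4.82602604e-02, -2.87721582e-05]), 'tool_pos': array([ 220.70503757, -476.38495514,  248.75574065]), 'tcp_rot': array([ 3.14157446e+00, -1.14338876e-04, -1.13698014e+00]), 'contact_force': array([ 0.32820766, -0.13299045,  0.09266081]), 'moment': array([-0.01191055, -0.03168239,  0.01903887]), 'grip_width': 91.88739629937176}
```

View pics/side0.png

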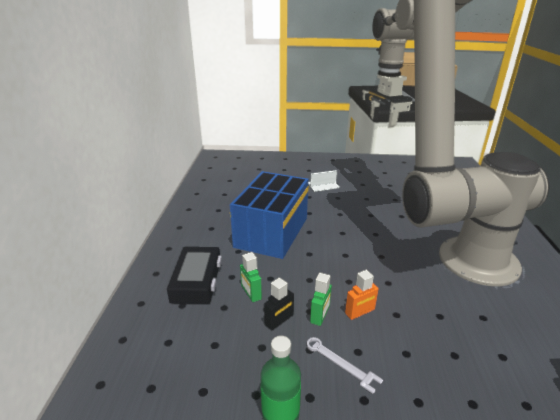

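View pics/top0.png

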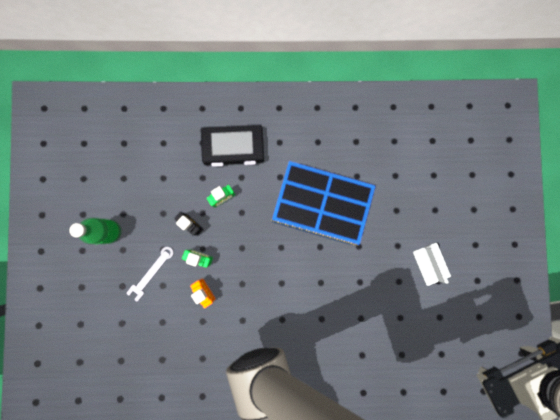

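Candidates: green bottles at top-view (220,195) and (196,257). The black one at (188,223) and the orange one at (202,293) are look-alikes. I'll check these in a close crop.

Run:
```python
import cv2
t=cv2.imread('pics/top0.png')
a=cv2.resize(t[170:320,160:260],None,fx=4,fy=4,interpolation=cv2.INTER_CUBIC)
b=cv2.resize(t[150:255,260:385],None,fx=5,fy=5,interpolation=cv2.INTER_CUBIC)
cv2.imwrite('pics/cropA.png',a);cv2.imwrite('pics/cropB.png',b)
```

```text
(no output)
```

View pics/cropA.png

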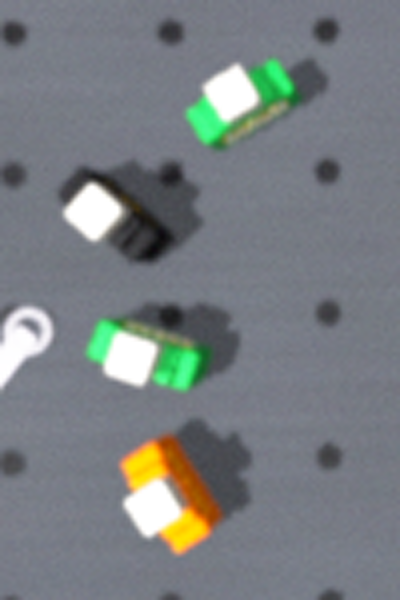

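View pics/cropB.png

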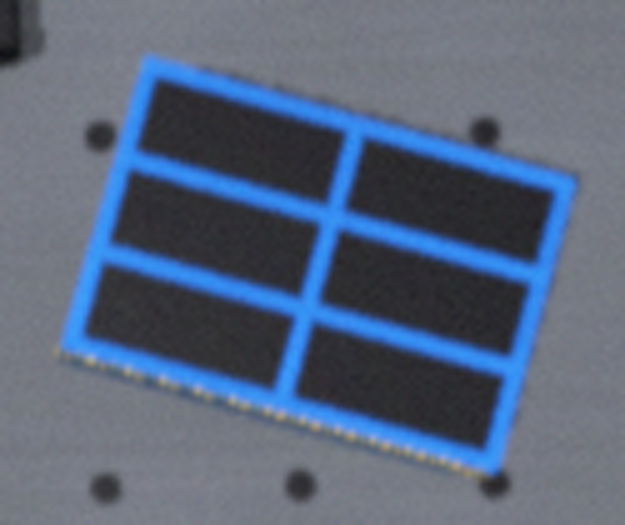

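```bash
cat > fit.py <<'E'
from h import *
from scipy.optimize import minimize
def box(sx,sy,z0,z1):
    return np.array([[a*sx/2,b*sy/2,z] for a in(-1,1) for b in(-1,1) for z in(z0,z1)],float)
BOT=[box(26,70,0,68),box(24,46,68,78),box(26,26,78,112)]
def mask(c,boxes,p,S=4):
    x,y,a=p;R=np.array([[np.cos(a),-np.sin(a),0],[np.sin(a),np.cos(a),0],[0,0,1]])
    m=np.zeros((420*S,560*S),np.uint8)
    for b in boxes:
        q=proj(c,b@R.T+[x,y,0]); q=(q+.5)*S-.5
        cv2.fillConvexPoly(m,cv2.convexHull(np.round(q*16).astype(np.int32)),255,shift=4)
    return cv2.resize(m,(560,420),interpolation=cv2.INTER_AREA)/255.
def fit(views,boxes,p0,dz=0):
    def cost(p):
        p=np.array([p[0],p[1],p[2]/60]);return sum(np.abs(mask(c,boxes,p)-m).sum()/m.sum() for c,m in views)
    p0=np.array([p0[0],p0[1],p0[2]*60]);best=None
    for st in(12,4):
        sim=np.vstack([p0]+[p0+d for d in np.diag([st,st,st*1.5])])
        r=minimize(cost,p0,method='Nelder-Mead',options=dict(initial_simplex=sim,maxiter=120));p0=r.x
    return np.array([p0[0],p0[1],p0[2]/60]),r.fun
E
cat > run.py <<'E'
from fit import *
C={n:capture(n) for n in('side','top')}
def seg(c,p,kind):
    img=c['img'];hsv=cv2.cvtColor(img,cv2.COLOR_RGB2HSV);h,s,v=[hsv[...,i].astype(int) for i in range(3)]
    if kind=='crate': m=(abs(h-109)<14)&(s>140)&(v>50)
    else: m=((abs(h-65)<22)&(s>110)&(v>50))|((s<45)&(v>150))
    z=mask(c,[box(60,110,0,120)] if kind!='crate' else [box(170,245,0,150)],p)>0
    m=(m&z).astype(np.uint8)
    n,l,st,_=cv2.connectedComponentsWithStats(m,connectivity=8);k=1+np.argmax(st[1:,4]);m=(l==k).astype(np.uint8)
    m=cv2.morphologyEx(m,cv2.MORPH_CLOSE,np.ones((3,3)))
    if kind=='crate':
        cs,_=cv2.findContours(m,cv2.RETR_EXTERNAL,cv2.CHAIN_APPROX_NONE);m[:]=0;cv2.fillPoly(m,[cv2.convexHull(np.vstack(cs))],1)
    return m.astype(float)
for name,kind,b,p0 in [('crate','crate',[box(152,224,0,142)],(582,-103,-.28)),('near','b',BOT,(444,230,-.15)),('far','b',BOT,(609,159,.5))]:
    res=[]
    for vs in(['side','top'],['side'],['top']):
        v=[(C[n],seg(C[n],p0,kind)) for n in vs]
        p,f=fit(v,b,p0);res.append((vs,p.round(3).tolist(),round(f,3)));
        if len(vs)==2:
            for (c,m),n in zip(v,vs):
                o=c['img'][:,:,::-1].copy();mm=(mask(c,b,p)>.5).astype(np.uint8)
                cs,_=cv2.findContours(mm,0,1);cv2.drawContours(o,cs,-1,(0,0,255),1)
                ys,xs=np.where(m>0);y,x=max(int(ys.mean())-60,0),max(int(xs.mean())-70,0)
                cv2.imwrite(f'pics/f_{name}_{n}.png',cv2.resize(o[y:y+120,x:x+140],None,fx=2.8,fy=2.5))
    print(name,*res,sep='\n ')
ims=[cv2.imread(f'pics/f_{a}_{n}.png') for n in('side','top') for a in('near','far')]
cv2.imwrite('pics/ff.png',np.vstack([np.hstack(ims[:2]),np.hstack(ims[2:])]))
E
python3 run.py
```

```text
crate
 (['side', 'top'], [583.705, -103.34, -0.289], np.float64(0.078))
 (['side'], [581.387, -104.337, -0.292], np.float64(0.014))
 (['top'], [585.975, -102.547, -0.291], np.float64(0.034))
near
 (['side', 'top'], [444.702, 229.276, -0.294], np.float64(0.341))
 (['side'], [444.348, 224.528, -0.289], np.float64(0.125))
 (['top'], [444.468, 230.339, -0.305], np.float64(0.178))
far
 (['side', 'top'], [611.525, 163.829, 0.478], np.float64(0.875))
 (['side'], [605.657, 158.396, 0.262], np.float64(0.306))
 (['top'], [616.247, 166.104, 0.507], np.float64(0.252))
```

View pics/ff.png

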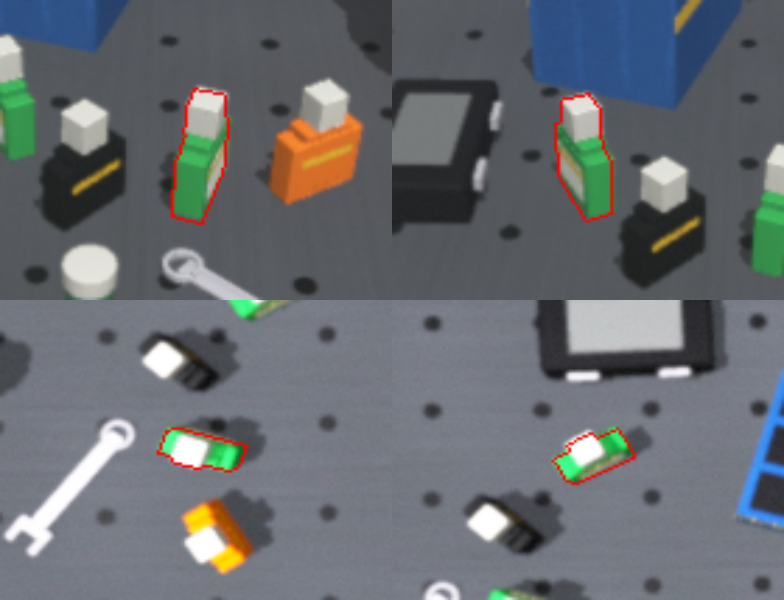

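Both fits match the outlines: the near bottle is at about (444,228) with yaw -0.29, and the far one is at about (612,163) with yaw +0.49. The crate is at about (583.5,-103.5) with yaw -0.29. Next I move over the crate with the jaws shut and check it with the wrist camera.

```bash
python3 -m handwheel '{"translation":[[0.2,0.33,0.02],[0.2,0.33,0.02],[0.24,0.32,0.02],[0.28,0.3,0.02],[0.3,0.3,0.02],[0.3,0.28,0],[0.3,0.25,0],[0.3,0.2,0]],"twist":[-0.1,-0.1,-0.1,-0.1,-0.06,0,0,0]}' 255
python3 - <<'E'
from h import *
print(get_obs()['tool_pos'],get_obs()['tcp_rot'],get_obs()['time'])
c=snap('wrist','w1.png');print(np.round(c['world_from_camera'],2).tolist())
E
```

```text
time: 2.3
tool_pos: [536.9, -130.2, 264.7]
tcp_rot: [-3.137, -0.002, -1.87]
contact_force: [0.1, -0.6, 0.3]
grip_width: 16.1
[ 536.91288332 -130.17257967  264.72712179] [-3.13734738e+00 -2.33787891e-03 -1.87039777e+00] 2.3
[[-0.29, 0.92, 0.25, 602.09], [-0.96, -0.29, -0.07, -150.59], [0.0, -0.26, 0.97, 400.72], [0.0, 0.0, 0.0, 1.0]]
```

View pics/w1.png

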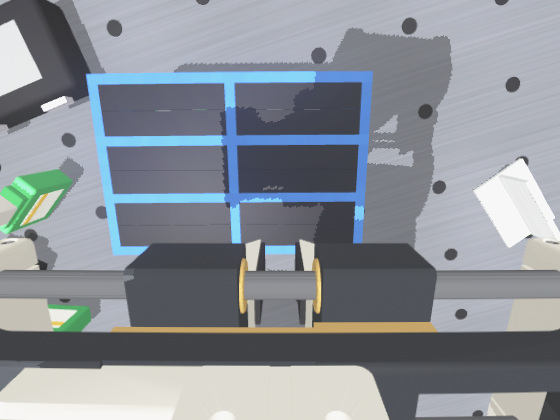

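Run:
```python
from h import *
c=capture('wrist')
for u,v in [(88,74),(373,72),(231,140),(235.5,199),(112,255)]: print(u,v,atz(c,u,v,142).round(1))
P=np.array([583.5,-103.5]);a=-.29
X=np.array([np.cos(a),np.sin(a)]);Y=np.array([-np.sin(a),np.cos(a)])
for lx,ly in [(76,112),(76,-112),(24,0),(-24,0),(-76,112)]: print((P+lx*X+ly*Y).round(1))
print(get_obs()['tool_pos'],get_obs()['grip_width'])
```

```text
88 74 [690.2 -16.2 142. ]
373 72 [ 626. -229.  142.]
231 140 [ 609.3 -106.7  142. ]
235.5 199 [561.6 -94.1 142. ]
112 255 [545.4  29.7 142. ]
[688.4 -17.9]
[ 624.3 -232.6]
[ 606.5 -110.4]
[560.5 -96.6]
[542.7  25.6]
[ 538.76881717 -128.59595025  263.89993497] 8.242029696685114
```

```bash
python3 -m handwheel '{"translation":[[-0.05,-0.04,-0.1],[-0.05,-0.04,-0.1],[0,0,-0.12],[0,0,-0.12],[0,0,-0.12],[0,0,-0.05],[0,0,-0.05],[0,0,0]],"twist":[0.005,0,0,0,0,0,0,0]}' 255
```

```text
time: 3.4
tool_pos: [522.0, -142.3, 162.6]
tcp_rot: [-3.136, -0.002, -1.858]
contact_force: [0.0, 0.6, -0.4]
grip_width: 0.3
```

```bash
python3 -m handwheel '{"translation":[[0.005,0.01,-0.06],[0,0,-0.04],[0,0,-0.025],[0,0,-0.025],[0,0,-0.025],[0,0,-0.025],[0,0,-0.025],[0,0,0]],"twist":[0,0,0,0,0,0,0,0]}'
```

```text
time: 4.4
tool_pos: [529.4, -142.7, 143.5]
tcp_rot: [-3.111, -0.005, -1.857]
contact_force: [0.5, -1.0, -7.8]
grip_width: 0.7
```

```bash
python3 -m handwheel '{"translation":[[0,0,-0.025],[0,0,-0.025],[0,0,-0.025],[0,0,-0.025],[0,0,0],[0,0,0],[0,0,0],[0,0,0]],"twist":[0,0,0,0,0,0,0,0]}'
python3 - <<'E'
from h import *
o=get_obs();print(o);snap('side','s1.png')
E
```

```text
time: 5.4
tool_pos: [529.5, -142.7, 143.3]
tcp_rot: [-3.101, -0.007, -1.856]
contact_force: [-2.5, 0.5, 6.8]
grip_width: 0.5
{'time': 5.4, 'joint_positions': array([-0.4017368 ,  0.47004615,  1.64070173, -0.00291017,  0.98977991,
        1.455741  ]), 'dq': array([ 0.00032352, -0.00018408, -0.00373289,  0.00101225,  0.00289895,
        0.0001837 ]), 'tau': array([ -0.04478424, -43.13558578, -20.82919657,   0.07796192,
        -1.04849618,  -0.06258637]), 'tool_pos': array([ 529.4686305 , -142.71416207,  143.33593636]), 'tcp_rot': array([-3.10108717, -0.00719247, -1.85607612]), 'contact_force': array([-2.49122341,  0.53339101,  6.76168067]), 'moment': array([ 0.17611393,  0.36270703, -0.0994094 ]), 'grip_width': 0.46464426787091573}
```

View pics/s1.png

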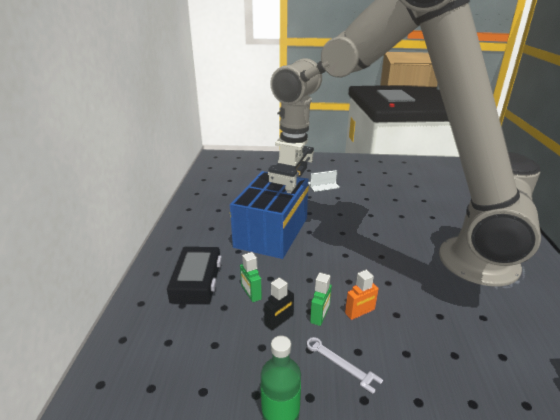

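```bash
python3 -m handwheel '{"translation":[[-0.02,0,0.1],[0,0,0.13],[0.05,-0.02,0.1],[0.12,-0.03,0],[0.09,-0.02,0],[0,0,0],[0,0,0],[0,0,0]],"twist":[0,0,0,0,0,0,0,0]}'
```

```text
time: 6.45
tool_pos: [570.2, -153.9, 182.6]
tcp_rot: [-3.102, -0.003, -1.857]
contact_force: [0.3, -0.1, 0.5]
grip_width: 0.7
```

Cell (-48,-54) stopped at a fingertip height of 121, so it is full. The press left a small lean of 0.04 rad, so I'll press more gently from here. Probing (0,-54).

```bash
python3 -m handwheel '{"translation":[[-0.005,0,-0.09],[0,0,-0.08],[0,0,-0.05],[0,0,-0.02],[0,0,-0.02],[0,0,-0.02],[0,0,-0.02],[0,0,0]],"twist":[0,0,0,0,0,0,0,0]}'
```

```text
time: 7.45
tool_pos: [573.5, -155.1, 144.0]
tcp_rot: [-3.085, -0.005, -1.857]
contact_force: [-0.1, -0.1, -0.5]
grip_width: 0.4
```

```bash
python3 -m handwheel '{"translation":[[-0.02,0.005,-0.04],[0,0,-0.04],[0,0,0],[0,0,0],[0,0,0],[0,0,0],[0,0,0],[0,0,0]],"twist":[0,0,0,0,0,0,0,0]}'
```

```text
time: 8.45
tool_pos: [575.3, -155.9, 142.9]
tcp_rot: [-3.066, -0.006, -1.857]
contact_force: [-1.4, 0.7, 4.7]
grip_width: 0.4
```

Cell (0,-54) is also full. The lean has grown to 0.075 rad, so I'll try to undo it by pushing the fingertips gently against the cell wall.

```bash
python3 -m handwheel '{"translation":[[0,0,0.03],[0.03,-0.01,0],[0.03,-0.01,0],[0.03,-0.01,0],[0.03,-0.01,0],[0,0,0],[0,0,0],[0,0,0]],"twist":[0,0,0,0,0,0,0,0]}'
```

```text
time: 9.45
tool_pos: [576.0, -156.1, 144.7]
tcp_rot: [-3.114, -0.005, -1.856]
contact_force: [-2.4, -0.5, 3.0]
grip_width: 0.4
```

```bash
python3 -m handwheel '{"translation":[[0.03,-0.01,0],[0.03,-0.01,0],[0,0,0],[-0.02,0.006,0.1],[0,0,0.15],[0.06,0.25,0.03],[0.07,0.25,0],[0.07,0.2,0]],"twist":[0,0,0,0,0,0,0,0]}'
```

```text
time: 10.45
tool_pos: [608.7, -51.8, 178.6]
tcp_rot: [-3.133, -0.003, -1.861]
contact_force: [0.2, -0.8, -0.3]
grip_width: 0.1
```

```bash
python3 -m handwheel '{"translation":[[-0.03,0.005,-0.05],[-0.03,0.005,-0.06],[0,0,-0.05],[0,0,-0.03],[0,0,-0.03],[0,0,-0.03],[0,0,-0.03],[0,0,0]],"twist":[0,0,0,0,0,0,0,0]}'
```

```text
time: 11.45
tool_pos: [604.8, -52.9, 144.2]
tcp_rot: [-3.114, -0.002, -1.862]
contact_force: [0.9, -0.3, -1.0]
grip_width: 0.7
```

```bash
python3 -m handwheel '{"translation":[[0.03,-0.01,0.02],[0.03,-0.01,0],[0,0,0],[-0.02,0.006,0.1],[0,0,0.13],[-0.12,0.04,0.02],[-0.12,0.04,0],[-0.07,0.02,0]],"twist":[0,0,0,0,0,0,0,0]}'
```

```text
time: 12.45
tool_pos: [562.0, -40.6, 175.1]
tcp_rot: [-3.129, -0.002, -1.864]
contact_force: [0.0, -0.5, 0.3]
grip_width: 0.6
```

```bash
python3 -m handwheel '{"translation":[[0,0,-0.03],[0,0,-0.05],[0,0,-0.05],[0,0,-0.03],[0,0,-0.03],[0,0,-0.03],[0,0,-0.03],[0,0,0]],"twist":[0,0,0,0,0,0,0,0]}'
```

```text
time: 13.45
tool_pos: [560.4, -40.3, 138.8]
tcp_rot: [-3.135, -0.002, -1.864]
contact_force: [-0.9, 1.2, 0.9]
grip_width: 0.2
```

It passed the stop level with no force. I'll go deeper to confirm.

```bash
python3 -m handwheel '{"translation":[[-0.04,0.02,0],[0,0,-0.03],[0,0,-0.03],[0,0,-0.03],[0,0,0],[0,0,0.15],[0,0,0.2],[0,0,0.1]],"twist":[0,0,0,0,0,0,0,0]}'
```

```text
time: 14.45
tool_pos: [561.9, -41.1, 180.1]
tcp_rot: [-3.126, -0.004, -1.866]
contact_force: [-0.2, -0.1, 0.6]
grip_width: 0.8
```

(-48,+54) is empty: the tip passed below cap level while overlapping every possible cap position. Next I probe (48,+54).

```bash
python3 -m handwheel '{"translation":[[0.12,-0.03,0],[0.2,-0.05,0],[0.2,-0.06,0],[0.06,-0.02,0],[0,0,0],[0,0,-0.04],[0,0,0],[0,0,0]],"twist":[0,0,0,0,0,0,0,0]}'
```

```text
time: 15.45
tool_pos: [647.6, -63.8, 176.0]
tcp_rot: [-3.128, -0.003, -1.864]
contact_force: [-0.1, -0.5, -0.0]
grip_width: 0.3
```

```bash
python3 -m handwheel '{"translation":[[-0.01,0,-0.03],[0,0,-0.05],[0,0,-0.05],[0,0,-0.03],[0,0,-0.03],[0,0,-0.03],[0,0,-0.03],[0,0,0]],"twist":[0,0,0,0,0,0,0,0]}'
```

```text
time: 16.45
tool_pos: [649.3, -64.6, 143.6]
tcp_rot: [-3.115, -0.003, -1.864]
contact_force: [0.7, -0.4, -2.2]
grip_width: 0.6
```

(48,+54) is full, so (48,-54) must be the other empty cell. I'll verify it.

```bash
python3 -m handwheel '{"translation":[[0.03,-0.01,0.02],[0.02,-0.01,0],[-0.01,0,0.06],[-0.02,0,0.18],[-0.06,-0.2,0.02],[-0.08,-0.25,0],[-0.08,-0.24,0],[0,0,0]],"twist":[0,0,0,0,0,0,0,0]}'
```

```text
time: 17.45
tool_pos: [620.3, -173.1, 176.7]
tcp_rot: [-3.122, -0.001, -1.863]
contact_force: [0.4, 0.4, -0.1]
grip_width: 0.8
```

```bash
python3 -m handwheel '{"translation":[[-0.035,0.035,0],[0,0,-0.08],[0,0,-0.05],[0,0,-0.05],[0,0,-0.05],[0,0,-0.05],[0,0,-0.04],[0,0,0]],"twist":[0,0,0,0,0,0,0,0]}'
```

```text
time: 18.45
tool_pos: [615.3, -164.2, 123.9]
tcp_rot: [-3.124, -0.0, -1.859]
contact_force: [1.2, 1.1, -1.0]
grip_width: 0.3
```

(48,-54) is empty, confirmed. Going to the far bottle.

```bash
python3 -m handwheel '{"translation":[[0,0,0.25],[0,0.05,0.33],[-0.07,0.3,0.15],[-0.09,0.38,0.05],[-0.1,0.4,0],[-0.1,0.4,0],[-0.1,0.35,0],[-0.08,0.1,0]],"twist":[0,0,0.09,0.1,0.1,0.1,0.1,0]}' 85
```

```text
time: 19.45
tool_pos: [531.7, 138.4, 246.0]
tcp_rot: [-3.119, -0.003, -1.07]
contact_force: [-0.2, 0.3, 0.1]
grip_width: 61.3
```

```bash
python3 -m handwheel '{"translation":[[0,0,0],[0,0,0],[0,0,0],[0,0,0],[0,0,0],[0,0,0],[0,0,0],[0,0,0]],"twist":[0,0,0,0,0,0,0,0]}'
python3 - <<'E'
from h import *
c=snap('wrist','w2.png'); print(get_obs()['tool_pos'])
for z in(0,68,112): print(proj(c,[[612,163,z]]))
E
```

```text
time: 20.45
tool_pos: [533.4, 134.1, 246.0]
tcp_rot: [-3.119, -0.005, -1.078]
contact_force: [0.3, 0.3, -0.0]
grip_width: 61.2
[533.40463085 134.14859078 246.03827774]
[[288.61653864 119.21632772]]
[[290.93744383 115.96872209]]
[[293.068262   112.98757969]]
```

View pics/w2.png

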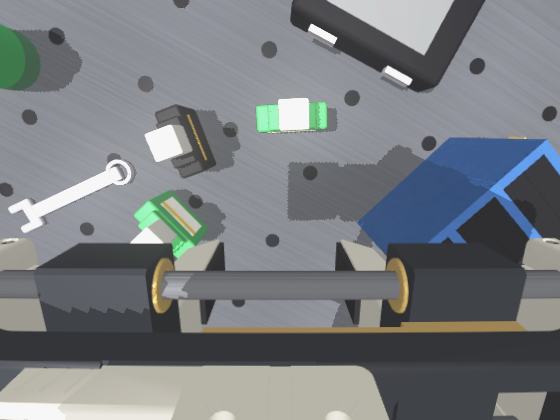

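Run:
```python
from fit import *
c=capture('wrist');img=c['img']
hsv=cv2.cvtColor(img,cv2.COLOR_RGB2HSV);h,s,v=[hsv[...,i].astype(int) for i in range(3)]
W=np.zeros(h.shape,bool);W[85:145,245:340]=1
wh=((s<40)&(v>190)&W).astype(np.uint8);gr=((abs(h-65)<22)&(s>90)&W)
m=cv2.morphologyEx((wh|gr).astype(np.uint8),cv2.MORPH_CLOSE,np.ones((3,3)))
print(fit([(c,m.astype(float))],BOT,(612,163,.49)))
r=cv2.minAreaRect(np.argwhere(wh)[:,::-1].astype(np.float32));print(r,atz(c,*r[0],112))
```

```text
(array([6.11264272e+02, 1.62335715e+02, 5.49538184e-01]), np.float64(0.3067206930278049))
((288.54144287109375, 114.70345306396484), (33.17794418334961, 43.043243408203125), 86.633544921875) [608.97839635 165.70488571 112.        ]
```

```bash
python3 -m handwheel '{"translation":[[0.1,0.04,0],[0.15,0.06,-0.1],[0.15,0.05,-0.15],[0.1,0.03,-0.15],[0.02,0.01,-0.1],[0,0,0],[0,0,0],[0,0,0]],"twist":[0.02,0,0,0,0,0,0,0]}'
```

```text
time: 21.55
tool_pos: [613.1, 163.9, 171.5]
tcp_rot: [-3.116, -0.007, -1.045]
contact_force: [-0.3, 0.7, -0.3]
grip_width: 61.5
```

```bash
python3 -m handwheel '{"translation":[[-0.01,-0.005,-0.1],[0,0,-0.12],[0,0,-0.12],[0,0,-0.08],[0,0,-0.02],[0,0,0],[0,0,0],[0,0,0]],"twist":[0,0,0,0,0,0,0,0]}'
python3 - <<'E'
from h import *
snap('side','s2.png');c=snap('wrist','w3.png')
i=cv2.imread('pics/s2.png')[200:340,180:400];cv2.imwrite('pics/s2c.png',cv2.resize(i,None,fx=3.5,fy=3.5))
E
```

```text
time: 22.55
tool_pos: [611.4, 162.7, 104.5]
tcp_rot: [-3.111, -0.008, -1.045]
contact_force: [0.0, -0.4, 0.2]
grip_width: 61.1
```

View pics/s2c.png

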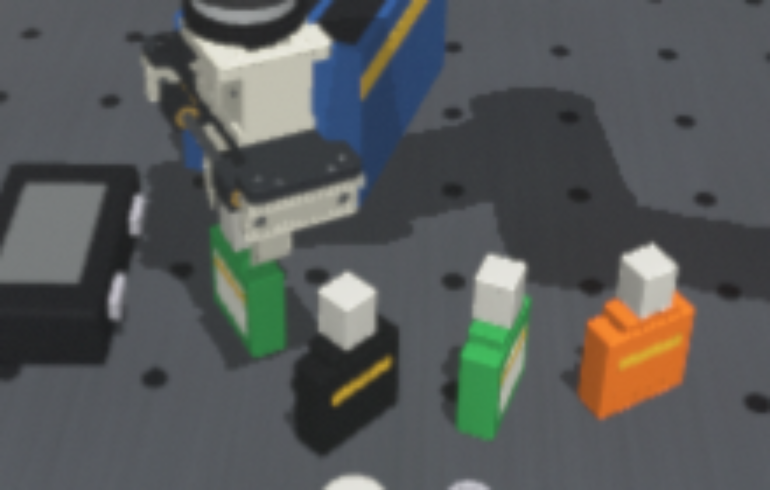

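View pics/w3.png

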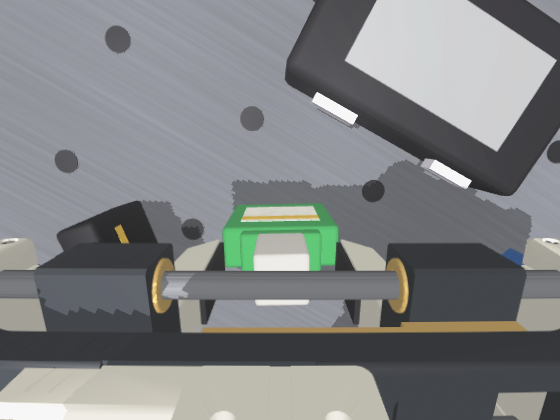

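The cap sits centred between the fingers (cap columns 252–310, pads 217–348). Closing, then lifting.

```bash
python3 -m handwheel '{"translation":[[0,0,0],[0,0,0],[0,0,0],[0,0,0],[0,0,0],[0,0,0.05],[0,0,0.15],[0,0,0.25]],"twist":[0,0,0,0,0,0,0,0]}' 255
```

```text
time: 23.65
tool_pos: [608.6, 162.3, 169.8]
tcp_rot: [-3.121, -0.005, -1.045]
contact_force: [1.1, -0.2, -1.6]
grip_width: 25.7
```

```bash
python3 -m handwheel '{"translation":[[0,0,0.3],[0,-0.05,0.3],[-0.06,-0.2,0.1],[-0.08,-0.28,0],[-0.08,-0.28,0],[-0.07,-0.25,0],[-0.06,-0.2,0],[0,0,0]],"twist":[-0.02,-0.09,-0.09,-0.1,-0.1,-0.08,-0.04,0]}'
```

```text
time: 24.65
tool_pos: [553.1, -31.1, 282.7]
tcp_rot: [-3.116, -0.004, -1.888]
contact_force: [-0.0, 0.6, -1.8]
grip_width: 26.0
```

Run:
```python
from h import *
o=get_obs();print(o['tool_pos'],o['tcp_rot'],o['contact_force'])
c=snap('wrist','w4.png');snap('side','s4.png')
```

```text
[553.07380204 -31.0912297  282.71628597] [-3.11570591 -0.00406779 -1.88756094] [-0.00529845  0.5895209  -1.77652622]
```

View pics/w4.png

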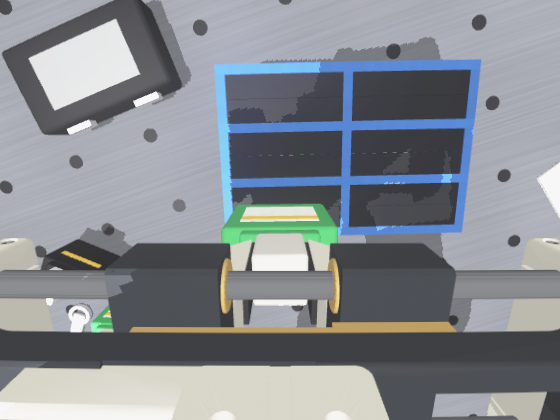

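View pics/s4.png

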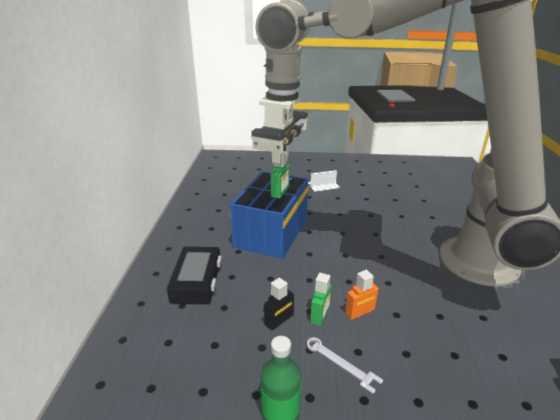

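Run:
```python
from h import *
c=capture('wrist')
for u,v in [(217,67),(480,61),(467,234)]: print(atz(c,u,v,142).round(1))
P=np.array([584.5,-102.2]);a=-.29
X=np.array([np.cos(a),np.sin(a)]);Y=np.array([-np.sin(a),np.cos(a)])
for lx,ly in [(76,112),(76,-112),(-76,-112)]: print((P+lx*X+ly*Y).round(1))
# bottle in-image vs model given TCP
t=get_obs()['tool_pos']; b=t+[0,0,-104.5]; a=-1.8876+np.pi/2;print(a)
X=np.array([np.cos(a),np.sin(a),0]);Y=np.array([-np.sin(a),np.cos(a),0])
print(proj(c,[b+13*X*s+35*Y*q+[0,0,68] for s,q in((1,1),(1,-1))]))
print(proj(c,[b+13*X*s+13*Y*q+[0,0,112] for s,q in((1,1),(1,-1))]))
```

```text
[684.5 -18.  142. ]
[ 622.1 -229.6  142. ]
[ 474.1 -192.3  142. ]
[689.4 -16.6]
[ 625.3 -231.3]
[ 479.6 -187.8]
-0.3168036732051034
[[217.56161337 226.95544337]
 [336.9016317  227.23379153]]
[[247.94295801 255.33126409]
 [305.94613197 255.44272042]]
```

Run:
```python
from h import *
c=capture('wrist');print(get_obs()['tool_pos'],get_obs()['dq'].round(3))
i=c['img'][190:310,200:360,::-1];cv2.imwrite('pics/w4c.png',cv2.resize(i,None,fx=5,fy=5,interpolation=cv2.INTER_CUBIC))
i=c['img'][45:245,205:490,::-1];cv2.imwrite('pics/w4d.png',cv2.resize(i,None,fx=2.8,fy=2.8,interpolation=cv2.INTER_CUBIC))
```

```text
[553.90867897 -28.39661319 282.53605671] [ 0.007  0.002 -0.003 -0.003 -0.002 -0.001]
```

View pics/w4c.png

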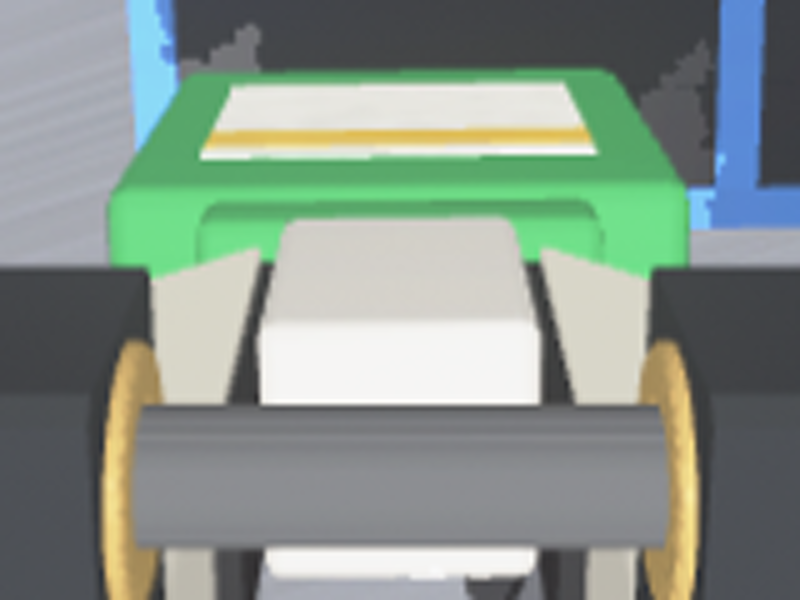

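View pics/w4d.png

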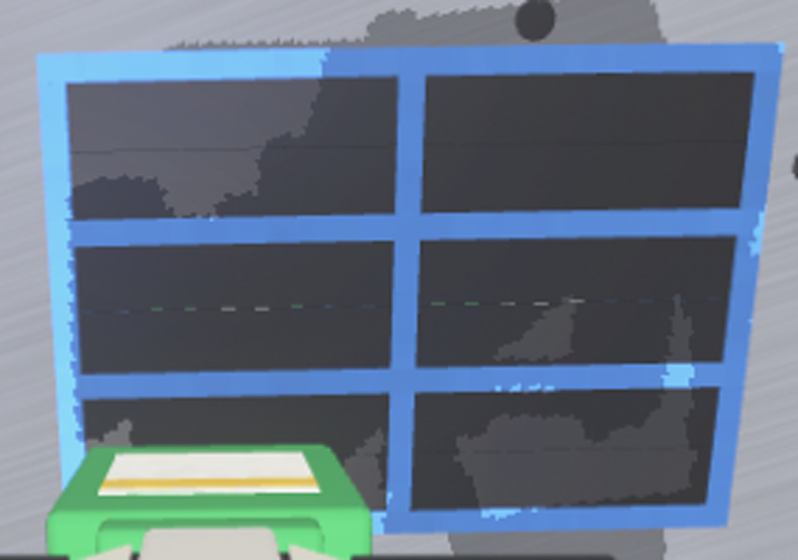

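Run:
```python
from h import *
c=capture('wrist');o=get_obs();print(o['tool_pos'],o['tcp_rot'])
P=np.array([584.5,-102.2]);a=-.29
X=np.array([np.cos(a),np.sin(a)]);Y=np.array([-np.sin(a),np.cos(a)])
g=c['img'][45:245,205:490,::-1];cv2.imwrite('pics/w4e.png',cv2.resize(g,None,fx=2.8,fy=2.8))
for (u,v),(lx,ly) in zip([(218.6,64.6),(484.6,60.4),(465,232.5),(350,126.8),(347.1,181.4)],[(76,112),(76,-112),(-76,-112),(24,0),(-24,0)]):
    p=atz(c,u,v,142)[:2]; print(p.round(1),(p-(P+lx*X+ly*Y)).round(1))
```

```text
[553.93237875 -28.29452309 282.46323382] [-3.11555031 -0.00336483 -1.88264025]
[686.  -18.9] [-3.4 -2.3]
[ 621.9 -232.5] [-3.4 -1.2]
[ 476.7 -189.9] [-2.9 -2.1]
[ 603.9 -110.2] [-3.6 -1.1]
[558.4 -95.4] [-3.1 -0.1]
```

Measured in the same wrist view as the bottle, the crate centre is about (581.5,-103.5). That agrees with the side camera and with the wall contact. I'll use (582,-103.3) for the centre, which puts the cell at (551.5,-37.8).

```bash
python3 -m handwheel '{"translation":[[-0.016,-0.065,0],[0,0,-0.06],[0,0,-0.06],[0,0,-0.06],[0,0,0],[0,0,0],[0,0,0],[0,0,0]],"twist":[0.014,0,0,0,0,0,0,0]}'
```

```text
time: 25.9
tool_pos: [552.1, -34.4, 252.8]
tcp_rot: [-3.117, -0.002, -1.856]
contact_force: [0.3, -0.7, -2.8]
grip_width: 25.8
```

```bash
python3 -m handwheel '{"translation":[[-0.004,-0.025,0],[0,0,-0.06],[0,0,-0.06],[0,0,-0.06],[0,0,-0.08],[0,0,-0.08],[0,0,-0.08],[0,0,0]],"twist":[-0.003,0,0,0,0,0,0,0]}'
```

```text
time: 26.9
tool_pos: [550.7, -38.4, 184.4]
tcp_rot: [-3.119, -0.003, -1.861]
contact_force: [-1.0, 0.7, -2.6]
grip_width: 25.8
```

Going in freely, with the force at about the bottle's weight. Continuing down.

```bash
python3 -m handwheel '{"translation":[[0.005,0,-0.07],[0,0,-0.08],[0,0,-0.08],[0,0,-0.08],[0,0,-0.08],[0,0,-0.04],[0,0,-0.02],[0,0,0]],"twist":[0,0,0,0,0,0,0,0]}'
```

```text
time: 27.9
tool_pos: [552.1, -38.6, 112.7]
tcp_rot: [-3.117, -0.003, -1.861]
contact_force: [-0.5, -0.3, -1.6]
grip_width: 26.0
```

```bash
python3 -m handwheel '{"translation":[[0,0,-0.012],[0,0,-0.012],[0,0,0],[0,0,0],[0,0,0],[0,0,0],[0,0,0],[0,0,0]],"twist":[0,0,0,0,0,0,0,0]}'
```

```text
time: 28.9
tool_pos: [552.9, -38.8, 112.9]
tcp_rot: [-3.113, -0.003, -1.861]
contact_force: [-0.0, 0.3, -3.4]
grip_width: 25.8
```

```bash
python3 -m handwheel '{"translation":[[0,0,0],[0,0,0],[0,0,0],[0,0,0],[0,0,0],[0,0,0.03],[0,0,0.06],[0,0,0.08]],"twist":[0,0,0,0,0,0,0,0]}' 125
```

```text
time: 29.9
tool_pos: [553.1, -38.8, 140.0]
tcp_rot: [-3.113, -0.002, -1.861]
contact_force: [-0.5, -0.3, -1.5]
grip_width: 46.7
```

```bash
python3 -m handwheel '{"translation":[[0,0,0.1],[0,0,0.15],[0,0,0.2],[0,0.05,0.2],[-0.1,0.2,0.15],[-0.1,0.3,0],[-0.15,0.3,0],[-0.15,0.2,0]],"twist":[0,0,0,0,0,0,0,0]}'
python3 - <<'E'
from h import *
snap('top','t5.png');snap('side','s5.png')
a=cv2.imread('pics/t5.png')[140:260,160:400];b=cv2.imread('pics/s5.png')[150:350,180:420]
cv2.imwrite('pics/t5c.png',cv2.resize(a,None,fx=3,fy=3));cv2.imwrite('pics/s5c.png',cv2.resize(b,None,fx=2.8,fy=2.8))
E
```

```text
time: 30.9
tool_pos: [478.5, 120.4, 275.4]
tcp_rot: [-3.098, 0.001, -1.865]
contact_force: [-0.6, -0.1, 0.2]
grip_width: 46.9
```

View pics/t5c.png

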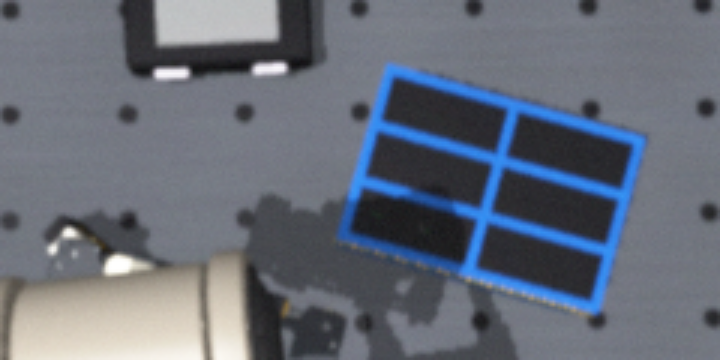

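View pics/s5c.png

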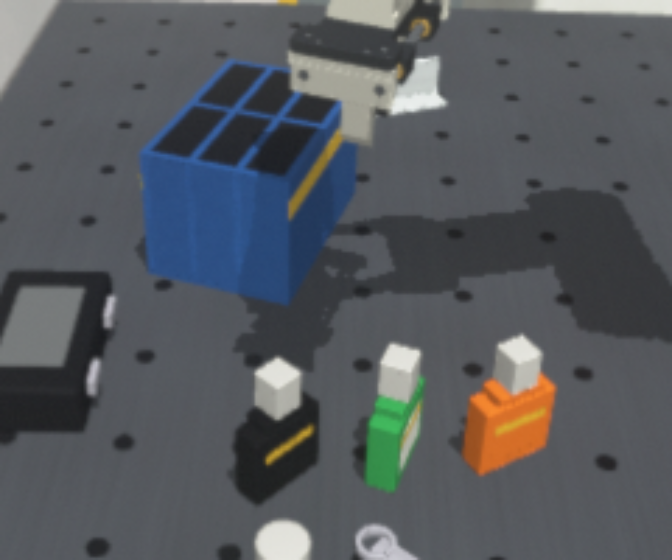

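Bottle one is away and the flap is closed over it. Next is the near green bottle; I'll look at it with the wrist camera first.

```bash
python3 -m handwheel '{"translation":[[-0.15,0.15,0],[-0.2,0.2,-0.05],[-0.2,0.25,-0.05],[-0.15,0.2,-0.05],[-0.05,0.07,0],[0,0,0],[0,0,0],[0,0,0]],"twist":[0,0,0,0,0,0,0,0]}' 85
python3 - <<'E'
from fit import *
for i in range(2): c=snap('wrist','w6.png')
o=get_obs();print(o['tool_pos'],o['tcp_rot'],o['time'])
print(proj(c,[[444.5,228,z] for z in(0,68,112)]))
E
```

```text
time: 32.0
tool_pos: [367.7, 251.6, 259.0]
tcp_rot: [-3.087, 0.006, -1.866]
contact_force: [0.5, 0.1, -0.3]
grip_width: 61.7
[367.46694538 251.72053753 258.88467738] [-3.08758439  0.00588288 -1.86627112] 32.1
[[280.3149567  128.97520593]
 [280.12069393 125.7420631 ]
 [279.94515403 122.82088852]]
```

View pics/w6.png

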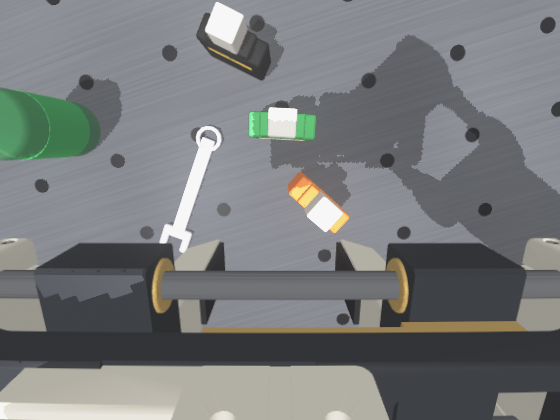

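The wrist view puts the cap at (282,122), with predicted (280,123). Bottle at about (444.7,227). The black bottle at (235,40) and the orange at (320,205) are clear of the fingers.

```bash
python3 -m handwheel '{"translation":[[0.1,-0.03,0],[0.15,-0.05,-0.1],[0.15,-0.05,-0.15],[0.1,-0.03,-0.15],[0.015,-0.005,-0.1],[0,0,0],[0,0,0],[0,0,0]],"twist":[-0.012,0,0,0,0,0,0,0]}'
```

```text
time: 33.1
tool_pos: [454.4, 222.9, 182.8]
tcp_rot: [-3.083, 0.008, -1.893]
contact_force: [0.6, 0.0, -0.1]
grip_width: 61.3
```

```bash
python3 -m handwheel '{"translation":[[-0.06,0.025,0],[0,0,-0.08],[0,0,-0.1],[0,0,-0.08],[0,0,0],[0,0,0],[0,0,0],[0,0,0]],"twist":[0.004,0,0,0,0,0,0,0]}'
```

```text
time: 34.1
tool_pos: [444.6, 227.8, 143.3]
tcp_rot: [-3.08, 0.01, -1.885]
contact_force: [-0.6, -1.2, -0.1]
grip_width: 61.0
```

```bash
python3 -m handwheel '{"translation":[[0,0,-0.08],[0,0,-0.08],[0,0,-0.07],[0,0,-0.03],[0,0,0],[0,0,0],[0,0,0],[0,0,0]],"twist":[0,0,0,0,0,0,0,0]}'
python3 - <<'E'
from h import *
c=snap('wrist','w7.png')
E
```

```text
time: 35.1
tool_pos: [444.7, 227.8, 101.7]
tcp_rot: [-3.08, 0.011, -1.885]
contact_force: [0.0, -0.6, -0.4]
grip_width: 61.1
```

View pics/w7.png

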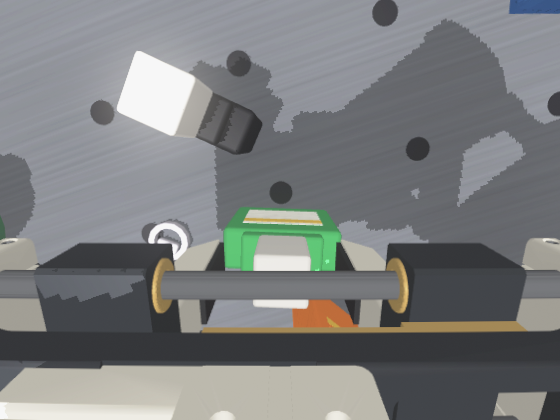

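```bash
python3 -m handwheel '{"translation":[[0,0,0.018],[0,0,0],[0,0,0],[0,0,0],[0,0,0],[0,0,0],[0,0,0],[0,0,0]],"twist":[0,0,0,0,0,0,0,0]}'
```

```text
time: 36.15
tool_pos: [444.8, 227.8, 104.8]
tcp_rot: [-3.079, 0.011, -1.885]
contact_force: [-0.1, 0.2, 0.0]
grip_width: 61.2
```

```bash
python3 -m handwheel '{"translation":[[0,0,0],[0,0,0],[0,0,0],[0,0,0],[0,0,0],[0,0,0.05],[0,0,0.1],[0,0,0.15]],"twist":[0,0,0,0,0,0,0,0]}' 255
```

```text
time: 37.15
tool_pos: [443.2, 227.2, 149.6]
tcp_rot: [-3.084, 0.007, -1.885]
contact_force: [-0.8, -0.2, -1.8]
grip_width: 26.0
```

```bash
python3 -m handwheel '{"translation":[[0,0,0.2],[0,0,0.3],[0,0,0.28],[0.05,-0.1,0.15],[0.1,-0.22,0.03],[0.1,-0.25,0],[0.1,-0.25,0],[0.1,-0.25,0]],"twist":[0,0,0,0,0,0,0,0]}'
```

```text
time: 38.15
tool_pos: [509.8, 64.2, 303.6]
tcp_rot: [-3.08, 0.01, -1.879]
contact_force: [-0.3, -0.5, -2.5]
grip_width: 25.6
```

```bash
python3 -m handwheel '{"translation":[[0.1,-0.22,-0.03],[0.11,-0.25,-0.03],[0.11,-0.25,-0.03],[0.11,-0.25,-0.03],[0.1,-0.22,0],[0.06,-0.14,0],[0.03,-0.07,0],[0,0,0]],"twist":[0.01,0,0,0,0,0,0,0]}'
```

```text
time: 39.15
tool_pos: [603.4, -155.4, 285.8]
tcp_rot: [-3.082, 0.01, -1.866]
contact_force: [-0.6, 0.4, -1.7]
grip_width: 25.6
```

```bash
python3 -m handwheel '{"translation":[[0,0,0],[0,0,0],[0,0,0],[0,0,0],[0,0,0],[0,0,0],[0,0,0],[0,0,0]],"twist":[0,0,0,0,0,0,0,0]}'
python3 - <<'E'
from h import *
c=snap('wrist','w8.png');snap('side','s8.png');o=get_obs();print(o['tool_pos'],o['tcp_rot'])
i=c['img'][190:310,200:360,::-1];cv2.imwrite('pics/w8c.png',cv2.resize(i,None,fx=5,fy=5,interpolation=cv2.INTER_CUBIC))
i=cv2.imread('pics/s8.png')[80:260,180:400];cv2.imwrite('pics/s8c.png',cv2.resize(i,None,fx=3,fy=3))
t=o['tool_pos'];b=t-[0,0,104.8]; a=o['tcp_rot'][2]+np.pi/2
X=np.array([np.cos(a),np.sin(a),0]);Y=np.array([-np.sin(a),np.cos(a),0])
print(proj(c,[b+13*X*s+35*Y*q+[0,0,68] for s,q in((1,1),(1,-1))]))
print(proj(c,[b+13*X*s+13*Y*q+[0,0,112] for s,q in((1,1),(1,-1))]))
print(proj(c,[b+13*X*s+35*Y*q+[0,0,0] for s,q in((1,1),(1,-1))]))
E
```

```text
time: 40.15
tool_pos: [602.9, -152.2, 286.8]
tcp_rot: [-3.082, 0.011, -1.863]
contact_force: [0.3, 0.3, -2.4]
grip_width: 25.6
[ 602.85399309 -152.198296    286.74464691] [-3.08230435  0.01087618 -1.86251654]
[[219.85686905 228.54454042]
 [338.55545113 228.90775644]]
[[249.11289227 254.15822787]
 [306.84091674 254.38233024]]
[[236.64371175 206.53704372]
 [323.64566944 206.74310916]]
```

View pics/w8.png

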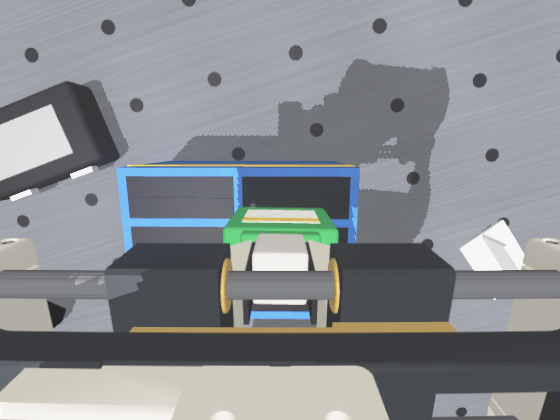

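View pics/w8c.png

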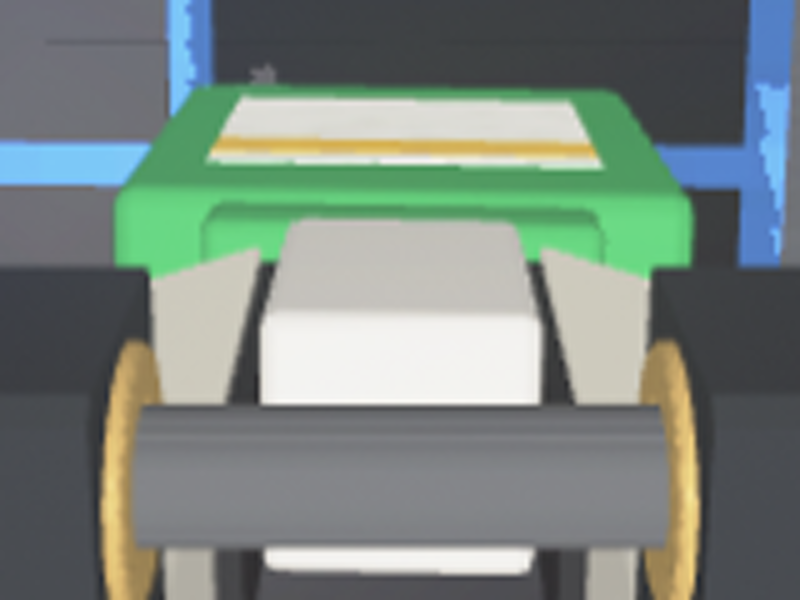

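View pics/s8c.png

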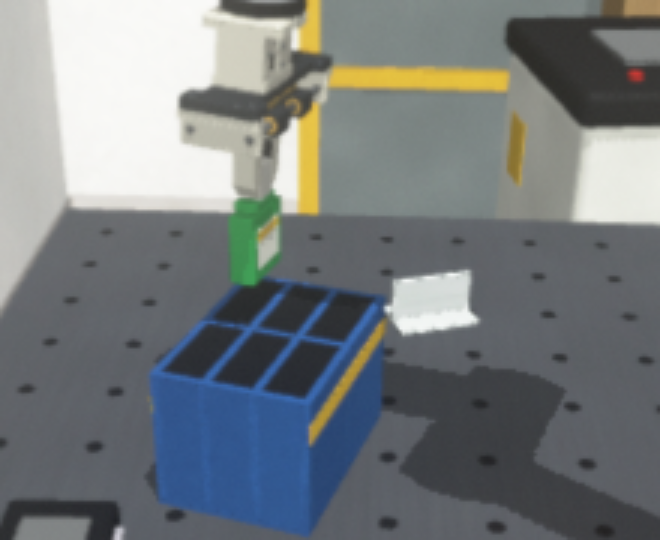

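Run:
```python
from h import *
c=capture('wrist');o=get_obs();print(o['tool_pos'],o['tcp_rot'])
g=c['img'][150:270,100:380,::-1];cv2.imwrite('pics/w8e.png',cv2.resize(g,None,fx=2.8,fy=2.8))
P=np.array([582,-103.3]);a=-.291
X=np.array([np.cos(a),np.sin(a)]);Y=np.array([-np.sin(a),np.cos(a)])
print([proj(c,[[*(P+lx*X+ly*Y),142]])[0].round(1).tolist() for lx,ly in[(76,112),(76,-112),(24,0),(68,4),(68,-4)]])
for (u,v),(lx,ly) in zip([(119,168),(358,168),(238,222.5)],[(76,112),(76,-112),(24,0)]):
    p=atz(c,u,v,142)[:2]; print(p.round(1),(p-(P+lx*X+ly*Y)).round(1))
```

```text
[ 602.87014729 -152.19398345  286.78456122] [-3.08221353  0.01085702 -1.86255456]
[[114.7, 167.2], [358.6, 167.1], [237.3, 222.3], [231.6, 175.8], [240.3, 175.8]]
[685.1 -21.4] [-1.8 -3.6]
[ 622.  -231.7] [-0.6  0.7]
[ 604.6 -110.8] [-0.3 -0.6]
```

View pics/w8e.png

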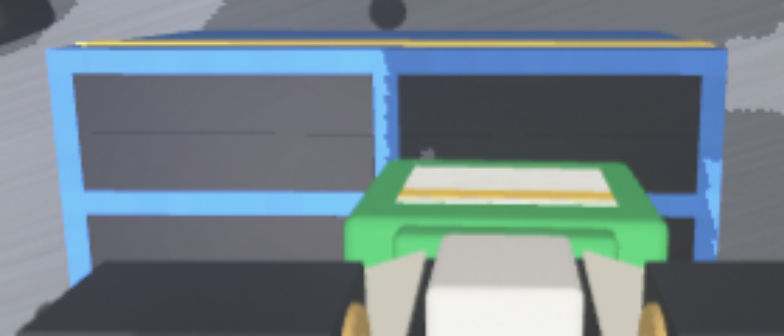

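```bash
python3 -m handwheel '{"translation":[[0.035,-0.055,0],[0.03,-0.05,0],[0,0,-0.06],[0,0,-0.06],[0,0,-0.06],[0,0,0],[0,0,0],[0,0,0]],"twist":[0,0,0,0,0,0,0,0]}'
```

```text
time: 41.3
tool_pos: [613.0, -169.0, 257.0]
tcp_rot: [-3.084, 0.011, -1.863]
contact_force: [1.2, -0.2, -1.3]
grip_width: 25.8
```

```bash
python3 -m handwheel '{"translation":[[0,0.005,-0.04],[0,0,-0.06],[0,0,-0.06],[0,0,-0.06],[0,0,-0.08],[0,0,-0.08],[0,0,-0.08],[0,0,0]],"twist":[0,0,0,0,0,0,0,0]}'
```

```text
time: 42.3
tool_pos: [612.5, -168.0, 182.3]
tcp_rot: [-3.085, 0.011, -1.863]
contact_force: [-0.0, -0.0, -2.3]
grip_width: 25.9
```

```bash
python3 -m handwheel '{"translation":[[0,0,-0.07],[0,0,-0.08],[0,0,-0.08],[0,0,-0.08],[0,0,-0.08],[0,0,-0.03],[0,0,-0.02],[0,0,0]],"twist":[0,0,0,0,0,0,0,0]}'
```

```text
time: 43.3
tool_pos: [613.3, -168.0, 112.9]
tcp_rot: [-3.082, 0.011, -1.863]
contact_force: [-0.3, 0.7, -3.0]
grip_width: 25.6
```

```bash
python3 -m handwheel '{"translation":[[0,0,-0.012],[0,0,-0.012],[0,0,-0.006],[0,0,0],[0,0,0],[0,0,0],[0,0,0],[0,0,0]],"twist":[0,0,0,0,0,0,0,0]}'
```

```text
time: 44.3
tool_pos: [614.1, -168.1, 112.8]
tcp_rot: [-3.078, 0.011, -1.863]
contact_force: [-0.6, -0.0, 0.2]
grip_width: 25.6
```

On the floor: it stopped at 112.8 and the weight came off. Releasing and retreating.

```bash
python3 -m handwheel '{"translation":[[0,0,0],[0,0,0],[0,0,0],[0,0,0],[0,0,0],[0,0,0.03],[0,0,0.06],[0,0,0.08]],"twist":[0,0,0,0,0,0,0,0]}' 125
```

```text
time: 45.3
tool_pos: [614.0, -168.2, 138.8]
tcp_rot: [-3.079, 0.011, -1.863]
contact_force: [0.3, 0.2, -0.8]
grip_width: 47.0
```

```bash
python3 -m handwheel '{"translation":[[0,0,0.1],[0,0,0.15],[0,0,0.2],[0,0,0.2],[-0.15,-0.05,0.15],[-0.25,-0.1,0.05],[-0.25,-0.15,0],[-0.25,-0.15,0]],"twist":[0,0,0,0,0,0,0,0]}'
```

```text
time: 46.3
tool_pos: [478.9, -236.3, 282.6]
tcp_rot: [-3.063, 0.008, -1.858]
contact_force: [0.4, -1.2, 0.7]
grip_width: 47.0
```

```bash
python3 -m handwheel '{"translation":[[-0.1,-0.15,0],[-0.1,-0.15,0],[0,0,0],[0,0,0],[0,0,0],[0,0,0],[0,0,0],[0,0,0]],"twist":[0,0,0,0,0,0,0,0]}'
python3 - <<'E'
from h import *
snap('top','t9.png');snap('side','s9.png');print(get_obs()['contact_force'])
for n in('side','top'):
    c=capture(n)
    for l in ['case','drink','wrench','coupon']:
        for r in spot_point(n,l)[:1]: print(n,l,round(r['score'],2),w(c,r['position']).round(0))
E
```

```text
time: 47.3
tool_pos: [447.6, -281.7, 289.0]
tcp_rot: [-3.055, 0.005, -1.858]
contact_force: [-0.1, -0.3, 0.8]
grip_width: 46.9
[-0.45012979 -0.45516298  0.20019358]
side case 0.55 [753. 134.   1.]
side drink 0.72 [526. 475.  -1.]
side wrench 0.81 [403. 360.   3.]
side coupon 0.58 [ 415. -425.   -2.]
top case 0.57 [754. 130.   2.]
top drink 0.83 [522. 473.  -1.]
top wrench 0.94 [407. 363.  -4.]
```

View pics/t9.png

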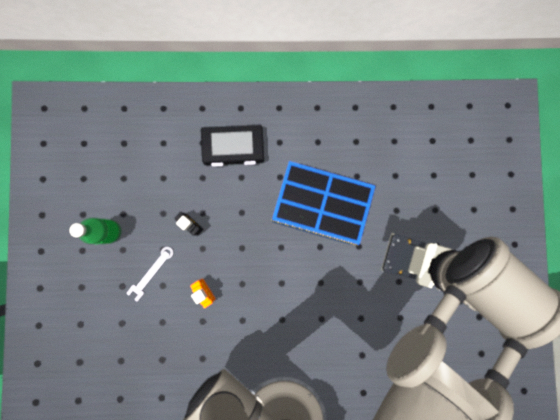

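View pics/s9.png

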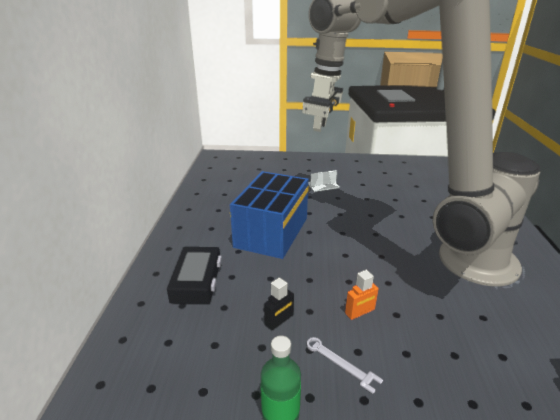

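Both green bottles are off the table and all flaps are closed over the crate. The bystanders and look-alikes are where they were, and the arm is clear. Handing in.

```bash
python3 -c "
from plant import *
print(close_job())"
```

```text
the job is handed in; nothing more can be done
None
```

Both green bottles are in the crate's two empty cells, and I handed the job in at about 47 s of the 72 s allowed. No verdict was reported.

- **Finding the empty cells:** I pressed the closed fingers through the flaps of all six cells. Four stopped hard at cap level, about 21–22 mm below the top: (-48,-54), (0,-54), (0,+54) and (48,+54). The other two, (-48,+54) and (48,-54), gave way.
- **Placing:** The far bottle went into (-48,+54) and the near one into (48,-54). Each was lowered slowly to the floor stop, with the tool at about 112.8 mm against the expected 112.5 mm, then released.
- **Last checks:** The final top and side pictures show all flaps shut and no green bottle left on the table. The black and orange look-alikes have not visibly moved, and the gripper is clear with no contact force. Case, drink bottle and wrench came out within about 5 mm of their starting positions in both views. The test piece did too in the side view; the top view did not find it at the end because the arm was over it.
- **What disagreed:**
  - Pressing on full cells tilted the tool; it reached 0.075 rad at worst and was partly pushed back. It still had 0.06 rad when it placed the second bottle. The tilt is about the jaw axis, so it should not have tipped the bottles, and both looked upright before going in.
  - The cameras put the crate centre up to 5 mm apart. I settled it with the wrist view and wall contact.
  - The bottles' final uprightness under the flaps cannot be seen. I infer it from the stop height and the free lowering.

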